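# Bring the red-capped sample to the front of the carousel

### The job

Bring the red-capped sample jar round to the front of the carousel, squarely in line with the yellow arrow on its foot, ready to be taken for grinding. Do it by pushing the rim of the turntable round gently with the fingertips, either way: do not touch or lift any of the jars, and leave the mortar, beaker and bottle where they are. When the jar is at the arrow, let go and leave the turntable standing still.

Things in the scene. Friction and masses are not known exactly. Their poses are not given: they have to be found in the camera images.
- foot: Grey fixed foot of the sample carousel, under the turntable; placed and turned differently each time. Origin on the bench, on the vertical turning axis. Its -x axis points to the carousel's FRONT (within 20 degrees of world -x), where a flat grey tongue, 46 mm wide, reaches out to 200 mm from the axis. Foot and tongue stay below 11 mm outside the disc's middle.
- arrow (a point): Point of the yellow arrow (a chevron 30 mm wide, 25 mm long) on the foot's tongue, 163 mm from the turning axis, 8 mm above the bench. The arrow points at the axis; the line from the axis to this point is the front.
- carousel: White turntable, solid disc from 16 to 40 mm above the bench, rim radius 145 mm, 0.9 to 1.4 kg. Origin on the axis at its underside; z up, its axes turn with it. Six jars stand in collars (12 mm high, 59 mm across) at radius 85 mm at 0, 60, 120.. degrees from its x axis, jar tops 90 mm above the bench. Turns either way, no stops or detents; drag about 1 N at the rim, so it stays where left.
- recess (a point): One of six alike finger recesses in the turntable's rim, at 30, 90, 150, 210, 270, 330 degrees from its x axis, midway between jars; this one at 210. Open outward, above and below; 50 mm wide at the rim, 44 mm at its bottom (radius 122 mm), side faces nearly radial: a finger in it pushes the rim either way. The point: middle of its mouth, radius 138 mm, height 28 mm.
- jar_red: The marked sample: bright red screw cap and red band on an amber glass jar: 47 mm across, 50 mm tall, loose, upright in one of the carousel's six collars, turning with it. Origin at the centre of its underside, 40 mm above the bench; z up, own yaw means nothing.
- jar_a: White screw cap and white band on an amber glass jar: 47 mm across, 50 mm tall, loose, upright in one of the carousel's six collars, turning with it. Origin at the centre of its underside, 40 mm above the bench; z up, own yaw means nothing.
- jar_b: Blue screw cap and white band on an amber glass jar: 47 mm across, 50 mm tall, loose, upright in one of the carousel's six collars, turning with it. Origin at the centre of its underside, 40 mm above the bench; z up, own yaw means nothing.
- jar_c: White screw cap and white band on an amber glass jar: 47 mm across, 50 mm tall, loose, upright in one of the carousel's six collars, turning with it. Origin at the centre of its underside, 40 mm above the bench; z up, own yaw means nothing.
- jar_d: Blue screw cap and white band on an amber glass jar: 47 mm across, 50 mm tall, loose, upright in one of the carousel's six collars, turning with it. Origin at the centre of its underside, 40 mm above the bench; z up, own yaw means nothing.
- jar_e: Green screw cap and white band on an amber glass jar: 47 mm across, 50 mm tall, loose, upright in one of the carousel's six collars, turning with it. Origin at the centre of its underside, 40 mm above the bench; z up, own yaw means nothing.
- mortar: white porcelain mortar, 108 mm across, 52 mm high, with its pestle leaning in it (up to 105 mm high, sticking out to 90 mm from the middle). Loose bystander to the right of the carousel, its middle about 270 mm from the carousel's axis. Origin at the centre of its underside.
- cup: stainless steel beaker, 84 mm across, 100 mm high, loose bystander to the left of the carousel, its middle about 280 mm from the carousel's axis. Origin at the centre of its underside.
- bottle: white plastic reagent bottle with green cap, 68 mm across, 150 mm high, loose bystander at the far left. Origin at the centre of its underside.
There are look-alikes about, which are no part of the job. What is shaped like the jar_e but brown or pink is not meant.

How it is judged:
On the way:
1. the fingers push the turntable (contact force between the fingers and carousel above 0.1 N).
At the end, for the whole second after the job is handed in: The red-capped jar stands at the front, its middle within 10 mm either side of the line from the axis to the yellow arrow; turntable at rest (under 0.05 rad/s); all jars upright (0.12 rad), seated in their collars; mortar, beaker and bottle upright and within 20 mm of their start (y of jar_red in the frame of foot between -0.01 and 0.01 m and x of jar_red in the frame of foot below -0.07 m and angular speed of carousel below 0.05 rad/s and angle between each of jar_red, jar_a, jar_b, jar_c, jar_d, jar_e, mortar, cup, bottle's own z axis and vertical below 0.12 rad and z of jar_red in the frame of carousel between 0.018 and 0.03 m and horizontal distance between each of jar_red, jar_a, jar_b, jar_c, jar_d, jar_e and carousel below 0.095 m and z of jar_a in the frame of carousel between 0.018 and 0.03 m and z of jar_b in the frame of carousel between 0.018 and 0.03 m and z of jar_c in the frame of carousel between 0.018 and 0.03 m and z of jar_d in the frame of carousel between 0.018 and 0.03 m and z of jar_e in the frame of carousel between 0.018 and 0.03 m and distance of each of mortar, cup, bottle from where it was at the start of the episode below 0.02 m); the robot touches nothing.
It fails at once if a jar is touched by the fingers or the arm (over 1 N) (contact force between any of the fingers, the arm and jar_red above 1 N or contact force between any of the fingers, the arm and jar_a above 1 N or contact force between any of the fingers, the arm and jar_b above 1 N or contact force between any of the fingers, the arm and jar_c above 1 N or contact force between any of the fingers, the arm and jar_d above 1 N or contact force between any of the fingers, the arm and jar_e above 1 N).
It fails at once if a jar is lifted (more than 12 mm above its seat) or tipped (more than 0.35 rad) (height (world z) of any of jar_red, jar_a, jar_b, jar_c, jar_d, jar_e above 0.052 m or angle between any of jar_red, jar_a, jar_b, jar_c, jar_d, jar_e's own z axis and vertical above 0.35 rad).
It fails at once if the turntable is spun faster than 2.5 rad/s (angular speed of carousel above 2.5 rad/s).
It fails at once if the mortar, beaker or bottle is shifted by more than 20 mm (distance of any of mortar, cup, bottle from where it was at the start of the episode above 0.02 m).
It also fails if it takes over 58 s, if anything falls off the work surface, if the arm or the gripper's body presses on something with over 40 N, if the wrist force passes 120 N, or if a joint passes its speed limit or range.

### The arm

A 6-joint arm with a two-finger parallel gripper is mounted at the origin on the work surface. World frame = base frame: x ahead of the robot, y to its left, z up, the work surface at z = 0. Lengths are in m, angles in rad, forces in N, time in s.
With the tool pointing down it reaches from about 0.35 to 0.85 m from the base axis. Payload 8.1 kg.
Tool frame: the origin (TCP) lies at the very end of the fingers, on their centre line; the grasp point (between the pads) lies 19 mm behind it (tcp_to_grasp is the z of the grasp point in the tool frame, in m); z points along the fingers, y is the line along which they close (so a half turn about z gives the same grasp; the last joint's range is limited). The gripper opens to 93 mm and grips with 3 to 60 N. Pads are 15 mm wide; open, the fingers measure 128 mm over their backs; the gripper's body (75 mm by 188 mm) begins 65 mm behind the grasp point.
Start: joints at [1.149, 0.13, 1.488, -0, 1.523, -0.085], TCP at [0.198, 0.566, 0.219] pointing down, gripper open.
Joint ranges: [-2.96, 2.96], [-0.89, 2.26], [0.02, 2.5], [-1.34, 4.48], [0, 2.73], [-2.66, 2.66]. Speed limits (rad/s): [2.39, 2.39, 2.79, 3.14, 3.14, 3.14].

### API

Orientations are given as a 3x3 rotation matrix whose columns are the frame's x, y, z axes.
In Python, from plant import move_to, servo_line, goto_joints, gripper_to, sleep, ik, state, read_camera, calibration, PlanningError, job_done, tcp_to_grasp gives the robot as it stands. Calls block until the motion is done:
- move_to(position, orientation): joint-space move of the TCP to a pose.
- servo_line(position, orientation=None, feed=0.15, threshold=None): straight line of the TCP; orientation=None keeps the orientation; feed is the mean speed in m/s. With threshold (N) it stops when the force on the tool has changed by that much, and returns True; else False.
- goto_joints(angles): joint-space move.
- gripper_to(opening, strength=None): finger opening in m; strength is the grip in N (None keeps the last); returns when the fingers have stopped.
- sleep(seconds).
- ik(position, orientation): joint angles nearest the present ones, or None.
- state(): the state.
- read_camera(name): name is "side" or "top" or "wrist"; returns (picture, depth): 420x560x3 uint8, red, green, blue; 420x560 float32, m along the optical axis (not along the pixel's ray), 0 where there is no reading.
- calibration(name): a dict with "K" (3x3 intrinsics, pixels), "D" ([k1, k2, p1, p2, k3] as OpenCV has them; the pictures are not rectified), "view" (4x4, takes a point from world to camera coordinates). Camera axes: x right, y up, looking along -z (the intrinsics and any distortion apply to the point x, -y, -z); pixel columns grow to the right and rows downward; lengths in m; the calibration is good to about 2 mm. A picture is of the moment at which its call begins: read the wrist's pose just before it. calibration takes no time and is no camera call; for the wrist camera it gives the pose at the moment of the call.
A pose or a line that the arm cannot do raises PlanningError and nothing moves.
- job_done(): hands the job in; it is judged then, once.
The state is a dict: "time_s": time; "joint_positions": joint angles; "joint_velocities": joint speeds; "joint_efforts": joint torques, N m; "eef_pos": TCP position; "tool_rot": TCP orientation; "wrist_force": force on the tool from outside, world axes, zero at the start; "moment": the same for the moment, N m; "grip_width": finger opening in m; "grip_force": force on a finger pad.
Only numpy, scipy, OpenCV 4.12 (cv2) and the standard library are available. Lean on these libraries where they do the work, as an engineer would, in place of code of your own. Each camera call takes 0.05 s, during which the arm holds its last target. There are 200 camera calls.

## Working session

There is one attempt and no reset: what is moved stays moved. The work goes in short steps, each a Python script; the robot and the scene stay as the last script left them, time stands still between calls to the robot, and variables do not carry over. Pictures are saved under pics/ and viewed, at most 10 in all, crops included, and the job is handed in when it is done.

```bash
ls; mkdir -p pics; python3 - <<'E'
from plant import *
import cv2,numpy as np
for n in ["top","side"]:
    p,d=read_camera(n); cv2.imwrite(f"pics/{n}0.png",p[:,:,::-1]); np.savez(f"{n}0.npz",p=p,d=d)
    c=calibration(n); print(n,np.round(c["K"],1).tolist(),c["D"],np.round(c["view"],3).tolist())
print(state()["time_s"])
E
```

```text
pics
top [[411.6, 0.0, 277.0], [0.0, 411.6, 214.9], [0.0, 0.0, 1.0]] [0.04006033 0.         0.         0.         0.        ] [[0.008, -1.0, 0.006, 0.125], [0.995, 0.008, 0.104, -0.58], [-0.104, 0.005, 0.995, -1.125], [0.0, 0.0, 0.0, 1.0]]
side [[420.9, 0.0, 278.4], [0.0, 420.9, 199.2], [0.0, 0.0, 1.0]] [-0.00930366  0.          0.          0.          0.        ] [[0.875, -0.484, 0.007, -0.431], [0.229, 0.427, 0.875, -0.256], [-0.426, -0.764, 0.484, -0.681], [0.0, 0.0, 0.0, 1.0]]
0.1
```

View pics/top0.png

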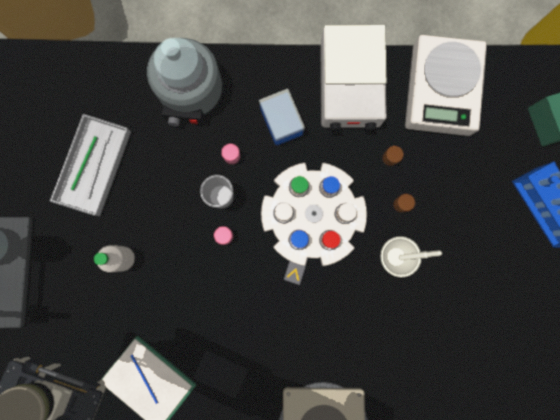

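View pics/side0.png

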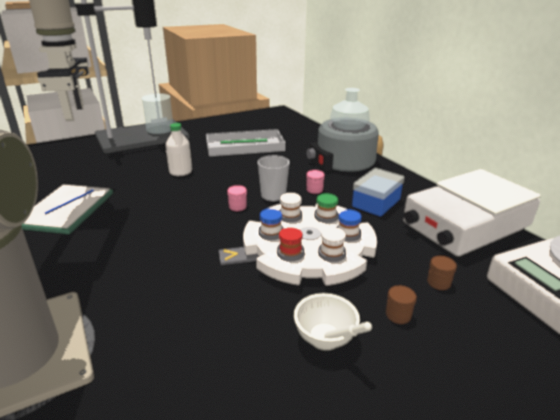

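The top view shows the carousel centred at about (314,213). The red cap is at (331,239) and the yellow chevron at (293,271), so the table must turn about 50° clockwise.

Candidates for the red jar:
- Red cap (331,239): bright red cap in a collar, so this is the one chosen.
- Pink pots (231,153) and (223,236): off the table.
- Brown pots (394,155) and (405,203): off the table.
- Blue caps (331,186) and (299,239), white caps (284,212) and (347,212), green cap (300,186): wrong colour.

Next I'll measure.

```bash
cat > h.py <<'E'
from plant import *
import cv2, numpy as np
def ray(cal,uv):
    x,y=cv2.undistortPoints(np.array([[uv]],float),cal["K"] if isinstance(cal["K"],np.ndarray) else np.array(cal["K"]),np.array(cal["D"]))[0,0]
    V=np.array(cal["view"]); R,t=V[:3,:3],V[:3,3]
    d=R.T@np.array([x,-y,-1]); return -R.T@t,d/np.linalg.norm(d)
def onplane(cal,uv,z):
    o,d=ray(cal,uv); return o+d*(z-o[2])/d[2]
def tri(r1,r2):
    (o1,d1),(o2,d2)=r1,r2
    s=np.linalg.lstsq(np.c_[d1,-d2],o2-o1,rcond=None)[0]
    a,b=o1+s[0]*d1,o2+s[1]*d2; return (a+b)/2,np.linalg.norm(a-b)
HSV={"red":[(0,190,90),(6,255,255)],"green":[(50,120,40),(75,255,200)],"blue":[(105,150,70),(125,255,255)],"yellow":[(18,110,80),(34,255,255)]}
def blobs(p,col,box,amin=25):
    h=cv2.cvtColor(p,cv2.COLOR_RGB2HSV); m=cv2.inRange(h,*map(np.array,HSV[col]))
    n,_,st,c=cv2.connectedComponentsWithStats(m)
    return [(c[i],st[i,4]) for i in range(1,n) if st[i,4]>=amin and box[0]<c[i][0]<box[1] and box[2]<c[i][1]<box[3]]
BOX={"top":(250,375,155,290),"side":(215,385,185,290)}
def disc(p,cal):   # axis from the white disc's outline, edge points on plane z=40 mm
    h=cv2.cvtColor(p,cv2.COLOR_RGB2HSV); m=cv2.inRange(h,(0,0,130),(180,70,255)); m[:,:255]=0; m[:,375:]=0; m[:155]=0; m[290:]=0
    c=max(cv2.findContours(m,cv2.RETR_EXTERNAL,cv2.CHAIN_APPROX_NONE)[0],key=cv2.contourArea)[:,0]
    P=np.array([onplane(cal,q.astype(float),.04)[:2] for q in c]); a=P.mean(0)
    for _ in range(8):
        r=np.linalg.norm(P-a,axis=1); k=P[(r>.138)&(r<.153)]
        s=np.linalg.lstsq(np.c_[2*k,np.ones(len(k))],(k**2).sum(1),rcond=None)[0]; a=s[:2]
    return a,np.sqrt(s[2]+a@a),len(k)
E
python3 - <<'E'
from h import *
C={};P={}
for n in("top","side"): C[n]=calibration(n);P[n]=np.load(n+"0.npz")["p"]
B={n:{c:blobs(P[n],c,BOX[n]) for c in HSV} for n in P}
for n in B: print(n,{c:[(np.round(q,1).tolist(),int(a)) for q,a in v] for c,v in B[n].items()})
for c in("red","green","yellow"):
    X,e=tri(ray(C["top"],B["top"][c][0][0]),ray(C["side"],B["side"][c][0][0])); print(c,X.round(4),round(e,4))
a,r,k=disc(P["top"],C["top"]); print("axis",a,r,k)
pol=lambda q:(np.degrees(np.arctan2(*(q[:2]-a)[::-1])),np.linalg.norm(q[:2]-a))
for c,z in(("red",.09),("green",.09),("blue",.09),("yellow",.008)):
    for q,_ in B["top"][c]: x=onplane(C["top"],q,z); print(c,x.round(4),pol(x))
w=[cv2.resize(P[n][y:y+130,x:x+180],None,fx=2.2,fy=3,interpolation=2) for n,x,y in(("top",230,160),("side",210,175))]
cv2.imwrite("pics/crop.png",np.hstack(w)[:,:,::-1])
E
```

```text
top {'red': [([330.7, 239.2], 192)], 'green': [([299.3, 184.4], 194)], 'blue': [([330.8, 184.6], 195), ([299.4, 238.6], 211)], 'yellow': [([293.8, 273.5], 50)]}
side {'red': [], 'green': [([326.9, 199.3], 224)], 'blue': [([375.1, 202.3], 703), ([269.8, 215.8], 237), ([350.2, 216.6], 255)], 'yellow': [([229.6, 253.4], 54)]}Traceback (most recent call last):
  File "<stdin>", line 7, in <module>
IndexError: list index out of range
```

```bash
sed -i 's/m=cv2.inRange(h,\*map(np.array,HSV\[col\]))/h[...,0]=np.where(h[...,0]>172,0,h[...,0]); m=cv2.inRange(h,*map(np.array,HSV[col]))/; s/"red":\[(0,190,90)/"red":[(0,150,70)/' h.py
python3 - <<'E'
from h import *
C={};P={}
for n in("top","side"): C[n]=calibration(n);P[n]=np.load(n+"0.npz")["p"]
B={n:{c:blobs(P[n],c,BOX[n]) for c in HSV} for n in P}
print(B["side"]["red"])
for c in("red","green","yellow"):
    if not B["side"][c]: continue
    X,e=tri(ray(C["top"],B["top"][c][0][0]),ray(C["side"],B["side"][c][0][0])); print(c,X.round(4),round(e,4))
a,r,k=disc(P["top"],C["top"]); print("axis",a,r,k)
pol=lambda q:(np.degrees(np.arctan2(*(q[:2]-a)[::-1])),np.linalg.norm(q[:2]-a))
for c,z in(("red",.09),("green",.09),("blue",.09),("yellow",.008)):
    for q,_ in B["top"][c]: x=onplane(C["top"],q,z); print(c,x.round(4),pol(x))
w=[cv2.resize(P[n][y:y+130,x:x+180],None,fx=2.2,fy=2.2,interpolation=2) for n,x,y in(("top",230,160),("side",210,175))]
cv2.imwrite("pics/crop.png",np.hstack(w)[:,:,::-1])
E
```

```text
[(array([290.00643087, 236.20578778]), np.int32(311)), (array([290.17054264, 249.72868217]), np.int32(129))]
red [ 0.5105 -0.014   0.0808] 0.0002
green [0.6575 0.0702 0.0862] 0.0017
yellow [0.416  0.0814 0.0093] 0.0006
axis [0.5836503  0.02879091] 0.1452297678515942 222
red [ 0.51   -0.0127  0.09  ] (np.float64(-150.60891721595408), np.float64(0.08454390073726531))
green [0.656  0.0709 0.09  ] (np.float64(30.18842170389741), np.float64(0.08370523395841752))
blue [ 0.6561 -0.0134  0.09  ] (np.float64(-30.21135914099099), np.float64(0.08379280274903324))
blue [0.5106 0.0705 0.09  ] (np.float64(150.23916003172113), np.float64(0.08409256902364368))
yellow [0.4163 0.0812 0.008 ] (np.float64(162.60073616783615), np.float64(0.17542518648750927))
```

View pics/crop.png

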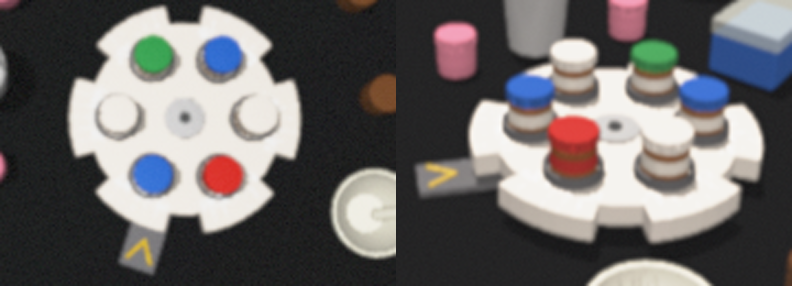

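The crop confirms the single red-capped jar, in the collar just right of front. The measured sizes also check out: rim 145.2 mm, jar radius 84 mm, and triangulated cap heights of 81–86 mm for the tops plus sides. Red is at about 209.9° and front at 162.6°. I'll use the recess at 180° and push it about 47° clockwise.

```bash
cat >> h.py <<'E'
A=np.array([.5837,.0288]); SGN=1
def pose(th,r,z):
    t=np.radians(th); u=np.array([np.cos(t),np.sin(t),0])
    x=SGN*u; zz=np.array([0,0,-1.]); return [*(A+r*u[:2]),z],np.c_[x,np.cross(zz,x),zz]
E
cat > go1.py <<'E'
import h; from h import *
print(np.round(state()["tool_rot"],2).tolist())
best=None
for s in(1,-1):
    h.SGN=s; q=[ik(*pose(t,.135,.022)) for t in(182,150,128)]; print(s,[None if k is None else np.round(k,2).tolist() for k in q])
    if all(k is not None for k in q):
        m=max(abs(k[5]) for k in q)
        if best is None or m<best[0]: best=(m,s)
h.SGN=best[1]; print("sgn",best)
open("sgn","w").write(str(h.SGN))
gripper_to(0.0,10)
move_to(*pose(180,.170,.22)); servo_line(*pose(180,.170,.022),feed=.12)
f0=np.array(state()["wrist_force"])
hit=servo_line(*pose(180,.135,.022),feed=.04,threshold=6)
s=state(); print(hit,s["eef_pos"],np.round(s["wrist_force"]-f0,2),s["grip_width"],s["time_s"])
p,_=read_camera("side"); cv2.imwrite("pics/in.png",cv2.resize(p[150:330,180:420],None,fx=2.5,fy=2.5)[:,:,::-1])
E
python3 go1.py
```

```text
[[-0.94, 0.33, -0.0], [0.33, 0.94, -0.0], [0.0, -0.0, -1.0]]
1 [[-0.06, -0.08, 2.08, -0.0, 1.14, -1.67], [0.1, -0.01, 2.01, -0.0, 1.14, -0.95], [0.16, 0.1, 1.9, -0.0, 1.14, -0.5]]
-1 [[-0.06, -0.08, 2.08, -0.0, 1.14, 1.48], [0.1, -0.01, 2.01, -0.0, 1.14, 2.19], [0.16, 0.1, 1.9, -0.0, 1.14, 2.64]]
sgn (np.float64(1.6662493587009632), 1)
False [0.44841848 0.02881577 0.02186023] [-0.29 -0.21 -0.68] 0.00039573374533522805 6.4583
```

View pics/in.png

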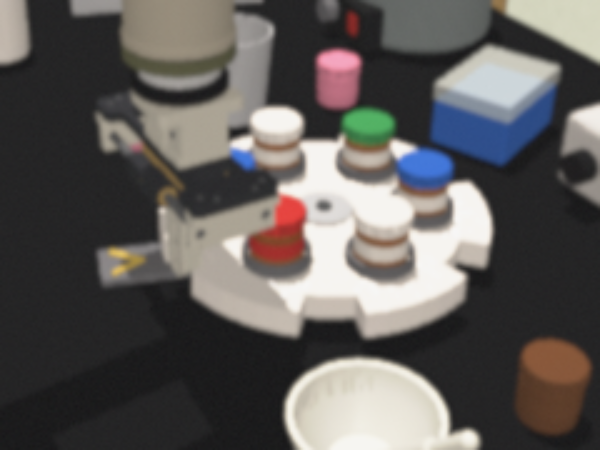

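The fingers are closed and in the recess beside the tongue, at about (180,260) in the crop. The gripper body is clear above the red jar and there is no contact yet. Now the push.

```bash
cat > go2.py <<'E'
import h; from h import *
h.SGN=int(open("sgn").read())
f0=np.array(state()["wrist_force"])
for t in np.linspace(180,130.7,9)[1:]:
    if servo_line(*pose(t,.135,.022),feed=.05,threshold=12): print("stopped",t); break
    print(round(t,1),np.round(np.array(state()["wrist_force"])-f0,1))
sleep(.3); s=state(); th=np.degrees(np.arctan2(*(np.array(s["eef_pos"])[:2]-A)[::-1])); print(th,s["eef_pos"],s["time_s"])
servo_line(*pose(th+1.5,.135,.022),feed=.03)
servo_line(*pose(th+1.5,.180,.022),feed=.06)
servo_line(*pose(th+1.5,.180,.20),feed=.15)
goto_joints([.9]+list(state()["joint_positions"][1:])); sleep(.3)
E
cat > meas.py <<'E'
from h import *
P,_=read_camera("top"); c=calibration("top"); cv2.imwrite("pics/after.png",P[:,:,::-1])
B={k:blobs(P,k,BOX["top"]) for k in HSV}
pol=lambda q:np.degrees(np.arctan2(*(q[:2]-A)[::-1]))%360
for k in HSV: print(k,[(round(pol(onplane(c,q,.008 if k=="yellow" else .09)),2),int(n)) for q,n in B[k]])
r=onplane(c,B["red"][0][0],.09)[:2]-A; u=onplane(c,B["yellow"][0][0],.008)[:2]-A; u/=np.linalg.norm(u)
print("off-line mm",1e3*(u[0]*r[1]-u[1]*r[0]),"along",1e3*(u@r), state()["time_s"])
E
python3 go2.py && python3 meas.py
```

```text
173.8 [-0.9  0.7  0.8]
167.7 [0.2 0.  1. ]
161.5 [0.2 0.3 1.1]
155.4 [-0.6  0.3  1.1]
149.2 [-0.7 -0.1  0.5]
143.0 [-0.5  0.3  0.5]
136.9 [ 0.4 -0.2  2.3]
130.7 [-0.7  0.   1.1]
130.77990581964463 [0.49553949 0.13100738 0.02200847] 10.3417
red [(np.float64(163.76), 230)]
green [(np.float64(343.52), 197)]
blue [(np.float64(283.05), 205), (np.float64(103.57), 203)]
yellow [(np.float64(162.61), 50)]
off-line mm 1.6976999187761286 along 84.7085356967751 14.4167
```

View pics/after.png

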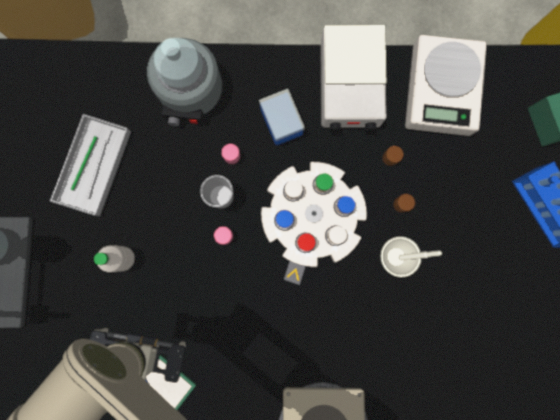

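The red cap at (306,242) is in line with the arrow at (294,272), 1.7 mm off the front line. The mortar, beaker and bottle are unmoved and the arm is clear, so I'm handing it in.

```bash
python3 -c "
from plant import *
import numpy as np
print(np.round(state()['wrist_force'],2)); print(job_done())"
```

```text
[-0.87  0.26  0.43]
the job is handed in; nothing more can be done
None
```

The red-capped jar is at the front, measured 1.7 mm off the arrow line (10 mm allowed), with the turntable released and standing, the bystanders where they were in the top view, and the job handed in at about 14 s; no verdict was returned.

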